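# Tighten the coil nut of a solenoid valve and snap its cap home

## Task

The coil of the solenoid valve is in place, but the hex nut that holds it on the stem is still loose: take the nut in the fingers and turn it clockwise, seen from above, until it stops. Then pick up the red cap, set it squarely over the nut on the coil's head and press it straight down until its catches snap and it sits fully home on the gasket all round. Keep pressing and finish like that, still holding the cap down with a steady, moderate push of about 10 to 20 N so that the gasket beds in: do not ram it (the plastic cracks at 120 N), do not let go of it, and leave the coils, the half shell and the pliers where they lie.

Things in the scene. Friction and masses are not known exactly. Their poses are not given: they have to be found in the camera images.
- valve: Solenoid valve fixed on an aluminium plate 80 x 124 x 10 mm. Origin: centre of the plate's underside, on the bench; z up; local y along the two brass ports (to 55 mm from the axis). On its upright axis, heights over the bench: black coil 60 x 60 mm up to 74.5 mm, square head 44 x 44 mm from 76 to 90 mm, stem to 108.5 mm. Grey plug connector on the +x side, to 60 mm out, below 76 mm.
- cap_seat (a point): Where the cap goes: on the valve's axis, at the top of the rubber gasket round the head's foot, 76 mm over the bench; axes as the valve's. The cap is fully home when its origin is here and it stands square to these axes; any of the four quarter turns fits.
- catch_front (a joint): Spring catch in the middle of the head's -x side, m pushed in (0 = sprung out, 0.0028 at most); one like it on each of the four sides. Grey round bar, 6 mm thick, 20 mm long, stands out 2.6 mm, at 84.3 mm over the bench. The cap's bead meets the catches about 8.5 mm above home; the push grows to some 15 N, then they snap over the bead.
- coil_nut (a joint): Turn of the hex nut on the stem, rad: 0 = tight on its hard stop, larger = looser; falls as the nut is turned clockwise seen from above. Starts between 1.3 and 2.3. Friction about 0.06 N m. The nut sinks 3.5 mm a turn.
- nut_top (a point): Centre of the top face of the steel hex nut: 27 mm across flats, 14 mm high, captive on the stem; when tight its underside is 1 mm above the head's top and its top 105 mm over the bench. z up; turns with the nut: two opposite flats face along its x axis, the others at 60 and 120 degrees to it. The stem stands out 2 to 4 mm above it.
- cap: Red plastic cap that clips down over the nut, hollow, open below, upright on the bench at the start; 0.03 to 0.065 kg. Origin: centre of the skirt's lower edge; z up, square to x and y. Skirt 56 x 56 mm, from 0 to 18 mm high; on it a turret 38 x 38 mm from 18 to 38 mm, the part to grip. Beads inside the skirt, 3.5 mm above its edge, slip over the head with 0.8 mm play a side and snap under the catches.
- wound_coil: Bystander: orange wound coil with white flanges, about 42 x 46 x 53 mm; origin at the centre of its underside.
- spare_coil: Bystander: second orange wound coil, about 41 x 47 x 53 mm; origin at the centre of its underside.
- half_shell: Bystander: pressed aluminium half shell, 46 x 36 x 13 mm, lying on the bench; origin at the centre of its underside.
- pliers_loose: Bystander: combination pliers with blue grips, 178 mm long, 14 mm high, lying on the bench; origin near the middle of the underside, local y along them.
Not all that is in view belongs to the job. There is more than one size of the valve; the one meant has the size given above.

How it is judged (in metres and radians):
On the way, in this order (a step that is already met when the one before it is completed fails the run):
1. the nut is turned down to its stop, the cap still off (value of joint coil_nut below 0.12 rad and distance between cap and cap_seat above 0.06 m), for 0.2 s.
2. the cap is picked up off the bench in the fingers (height (world z) of cap above 0.03 m and contact force between the fingers and cap above 1 N), for 0.2 s.
3. the cap has snapped home on the coil's head (z of cap in the frame of cap_seat between -0.003 and 0.0016 m and horizontal distance between cap and cap_seat below 0.0025 m and angle between the z axis of cap and the z axis of cap_seat, either way round below 0.05 rad), for 0.1 s.
At the end, for the whole second after the job is handed in: The nut is within 0.12 rad of its stop; the cap is home on the head (lower edge within 1.6 mm of the gasket, within 2.5 mm of the axis, tilted less than 0.05 rad) and at rest; and the fingers are still on it, pressing it on the valve with 5 to 40 N (all of step 3 and value of joint coil_nut below 0.12 rad and contact force between cap and valve between 5 and 40 N and contact force between the fingers and cap above 3 N and linear speed of cap below 0.02 m/s); the arm keeps its last pose, push and grip.
It fails at once if the cap is pushed onto the valve with more than 120 N (contact force between cap and valve above 120 N).
It fails at once if a coil, the half shell or the pliers is shifted by more than 3 cm (distance of any of wound_coil, spare_coil, half_shell, pliers_loose from where it was at the start of the episode above 0.03 m).
It also fails if it takes over 72 s, if anything falls off the work surface, if the arm or the gripper's body presses on something with over 40 N, if the wrist force passes 120 N, or if a joint passes its speed limit or range.

## Robot

A 7-joint arm with a two-finger parallel gripper is mounted at the origin on a cart in front of the work surface, level with it; the furniture and walls round the work are solid. World frame = base frame: x ahead of the robot, y to its left, z up, the work surface at z = 0. Lengths are in mm, angles in rad, forces in N, time in s.
With the tool pointing down it reaches from about 400 to 875 mm from the base axis. Payload 19.3 kg.
Tool frame: the origin (TCP) lies at the very end of the fingers, on their centre line; the grasp point (between the pads) lies 19 mm behind it (grip_point_offset is the z of the grasp point in the tool frame, in mm); z points along the fingers, x is the direction in which the jaws open and shut, and the axes are right-handed (so a half turn about z gives the same grasp; the last joint's range is limited). The gripper opens to 85 mm and grips with 20 to 120 N. Pads are 22 mm wide; open, the fingers measure 114 mm over their backs; the gripper's body (76 mm by 85 mm) begins 54 mm behind the grasp point. The pads swing forward as they close: fully open they stand 13 mm farther back than shut.
Start: joints at [1.215, 0.521, -0.036, 1.599, 0.021, 1.021, -0.113], TCP at [176.175, -599.647, 231.291] pointing down, gripper open.
Joint ranges: [-2.91, 2.91], [-0.3, 2.13], [-1.5, 1.42], [0.17, 2.43], [-1.26, 4.41], [0.16, 1.93], [-2.52, 2.52]. Speed limits (rad/s): [1.89, 1.89, 2.39, 2.39, 3.01, 3.01, 3.01].

## Interface

Orientations are given as a 3x3 rotation matrix whose columns are the frame's x, y, z axes.
In Python, from workcell import movep, movel, goto_joints, open_gripper, clamp, wait, inverse_kinematics, read_state, camera, PlanningError, finish_job, grip_point_offset gives the robot as it stands. Calls block until the motion is done:
- movep(position, orientation): joint-space move of the TCP to a pose.
- movel(position, frame=None, max_speed=150, guard=None): straight line of the TCP; frame=None keeps the orientation; max_speed is the mean speed in mm/s. With guard (N) it stops when the force on the tool has changed by that much, and returns True; else False.
- goto_joints(angles): joint-space move.
- open_gripper() and clamp(): open the fingers fully, or close them until they stop; the grip force is fixed at half the most.
- wait(seconds).
- inverse_kinematics(position, orientation): joint angles nearest the present ones, or None.
- read_state(): the state.
- camera(name): name is "side" or "top"; returns a dict with "image" (420x560x3 uint8, blue, green, red), "range_z" (420x560 float32, mm along the optical axis (not along the pixel's ray), 0 where there is no reading), "fx", "fy", "cx", "cy" (pixels), "cam_to_world" (4x4, takes a point from camera to world coordinates). Camera axes: x right, y up, looking along -z (the intrinsics and any distortion apply to the point x, -y, -z); pixel columns grow to the right and rows downward; lengths in mm; the calibration is good to about 2 mm. A picture is of the moment at which its call begins.
A pose or a line that the arm cannot do raises PlanningError and nothing moves.
- finish_job(): hands the job in, once; it reports no verdict.
The state is a dict: "time": time; "qpos": joint angles; "qvel": joint speeds; "joint_efforts": joint torques, N m; "eef_pos": TCP position; "tool_rot": TCP orientation; "ft_force": force on the tool from outside, world axes, zero at the start; "torque": the same for the moment, N m; "finger_gap": finger opening in mm.
Only numpy, scipy, OpenCV 4.12 (cv2) and the standard library are available. Lean on these libraries where they do the work, as an engineer would, in place of code of your own. Each camera call takes 0.05 s, during which the arm holds its last target.

## Working session

There is one attempt and no reset: what is moved stays moved. The work goes in short steps, each a Python script; the robot and the scene stay as the last script left them, time stands still between calls to the robot, and variables do not carry over. Pictures are saved under pics/ and viewed, and the job is handed in when it is done.

```bash
ls; mkdir -p pics
python3 - <<'E'
from workcell import *
import cv2,numpy as np,pickle
print(read_state(), grip_point_offset)
for n in("side","top"):
    c=camera(n); pickle.dump(c,open(n+"0.pkl","wb")); cv2.imwrite(f"pics/{n}0.png",c["image"])
    print(n,c["fx"],c["fy"],c["cx"],c["cy"],c["cam_to_world"],[k for k in c])
E
```

```text
pics
{'time': 0.0, 'qpos': array([ 1.2147792 ,  0.52201096, -0.03636858,  1.59996993,  0.02121419,
        1.02110725, -0.11282893]), 'qvel': array([ 2.85313800e-05,  4.41614221e-04,  3.96636296e-04,  2.01449492e-03,
       -4.27920964e-04, -3.73038753e-04,  1.05210814e-03]), 'joint_efforts': array([ 1.05570114e-03, -9.27108765e+01,  1.97998323e+00, -3.69931090e+01,
        1.78549852e-02,  8.15085339e-03,  5.45572402e-05]), 'eef_pos': array([ 176.10754752, -599.33970794,  230.74080959]), 'tool_rot': array([[ 2.81944710e-01, -9.59430579e-01, -3.79792384e-04],
       [-9.59430015e-01, -2.81944957e-01,  1.04301664e-03],
       [-1.10778261e-03,  7.03111888e-05, -9.99999384e-01]]), 'ft_force': array([-0.83459487,  0.18926748,  0.01858263]), 'torque': array([-0.02824649,  0.05092969, -0.08979089]), 'finger_gap': 85.35882153332031} -18.700000000000003
side 395.31510271403647 395.31510271403647 285.1864350283615 212.8205274337381 [[ 9.38230350e-01  2.03659836e-01 -2.79725724e-01  3.32580319e+02]
 [-3.45714534e-01  5.85236851e-01 -7.33470715e-01 -6.17983973e+02]
 [ 1.43272765e-02  7.84869734e-01  6.19495141e-01  6.28014174e+02]
 [ 0.00000000e+00  0.00000000e+00  0.00000000e+00  1.00000000e+00]] ['image', 'range_z', 'fx', 'fy', 'cx', 'cy', 'cam_to_world']
top 415.574416566004 415.574416566004 283.3342222036064 214.59934711786275 [[ 2.11721547e-02  9.96278661e-01 -8.35498032e-02  4.60010006e+02]
 [-9.99584204e-01  2.27302249e-02  1.77413544e-02  2.15024498e+01]
 [ 1.95744386e-02  8.31394408e-02  9.96345660e-01  1.15326258e+03]
 [ 0.00000000e+00  0.00000000e+00  0.00000000e+00  1.00000000e+00]] ['image', 'range_z', 'fx', 'fy', 'cx', 'cy', 'cam_to_world']
```

View pics/side0.png

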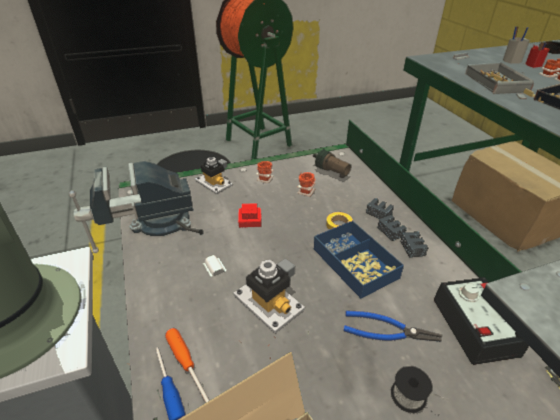

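View pics/top0.png

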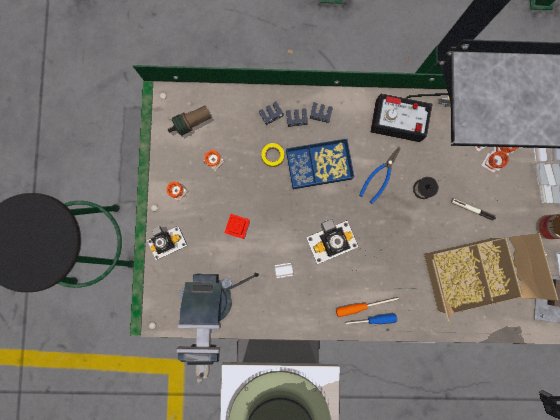

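```bash
cat > h.py <<'E'
import cv2,numpy as np,pickle
def load(n): return pickle.load(open(n,"rb"))
def proj(c,P):
    P=np.atleast_2d(P).astype(float); T=np.linalg.inv(c["cam_to_world"]); q=P@T[:3,:3].T+T[:3,3]
    return np.c_[c["cx"]+c["fx"]*q[:,0]/-q[:,2], c["cy"]-c["fy"]*q[:,1]/-q[:,2]]
def ray(c,u,v):
    d=np.array([(u-c["cx"])/c["fx"],-(v-c["cy"])/c["fy"],-1.]); return c["cam_to_world"][:3,3],c["cam_to_world"][:3,:3]@d
def atz(c,u,v,z):
    o,d=ray(c,u,v); return o+d*(z-o[2])/d[2]
def cloud(c):
    v,u=np.mgrid[:420,:560]; r=c["range_z"]
    d=np.stack([(u-c["cx"])/c["fx"],-(v-c["cy"])/c["fy"],-np.ones_like(u,float)],-1)*r[...,None]
    return d@c["cam_to_world"][:3,:3].T+c["cam_to_world"][:3,3]
def crop(c,u0,v0,w,h,s,name):
    cv2.imwrite("pics/"+name,cv2.resize(c["image"][v0:v0+h,u0:u0+w],None,fx=s,fy=s,interpolation=cv2.INTER_CUBIC))
E
python3 - <<'E'
from h import *
np.set_printoptions(precision=1,suppress=True)
t=load("top0.pkl"); s=load("side0.pkl")
crop(t,300,212,66,54,11,"tv.png"); crop(t,215,205,50,44,12,"tc.png"); crop(s,225,250,90,80,8,"sv.png"); crop(s,230,195,45,40,12,"sc.png")
ct=cloud(t); cs=cloud(s)
print(np.isfinite(ct).all(),(t["range_z"]>0).mean(),(s["range_z"]>0).mean())
print(ct[236:250:2,326:346:2,2]); print(ct[218:238:2,228:250:2,2])
print(ct[242,333],ct[227,237],ct[242,168])
print(cs[258:290:4,255:285:3,2])
E
```

```text
True 0.995829081632653 0.9960331632653061
[[  79.1   87.5   92.6   93.    89.8  106.3  105.5   88.    88.4   85.3]
 [  91.1   86.7   90.3  107.3  107.   104.7  103.7  110.2  104.6   87.9]
 [  82.1   88.7   93.5  107.8  108.3  103.6  109.9  105.3  109.3   90.5]
 [  76.5   85.7   92.4  104.8  104.6  108.9  105.8  106.5  107.3   89.5]
 [  74.    84.7   89.4  100.8  107.5  107.7  108.6  108.8  103.5   92.5]
 [  75.    85.9   92.2   92.4   93.6  104.3  103.3   94.8   92.    91.5]
 [  76.2   81.2   89.1   91.4   85.6   90.1   90.1   90.1 1153.3   75.4]]
[[-2.7 23.6 40.  38.5 36.7 19.4 20.  19.1 23.8 17.3 -0.5]
 [15.1 19.8 38.8 39.9 37.  37.  40.5 36.6 15.9 16.7 17.2]
 [22.3 32.9 37.5 35.9 39.8 40.9 34.4 35.9 36.5 17.1 22.4]
 [20.7 38.6 37.9 38.4 38.  38.9 39.4 37.6 32.1 18.1 17.6]
 [14.7 39.4 42.  36.1 37.  38.1 35.  39.4 20.4 18.3 -4.2]
 [38.2 43.7 38.6 40.6 39.1 42.2 36.  36.1 17.1 14.  -1.4]
 [35.5 37.1 40.3 40.3 38.4 40.4 38.7 34.3 14.8 11.3 -0.8]
 [17.3 23.  20.2 38.7 38.6 37.1 37.  17.3 18.5 -0.2  0.7]
 [ 4.7 19.8 17.8 15.7 15.1 12.7 36.7 16.9 16.2 -1.6  0.4]
 [-1.5 -1.4 -0.1  0.9 16.2 17.  15.1 21.2 15.4  3.   1.1]]
[ 481.4 -123.7  106.6] [517.2 124.9  40.9] [472.9 300.1  66.2]
[[ -0.9   0.5   1.1   0.4  -1.1  -0.5   0.5   1.6   1.7  -0.1]
 [  0.4  -0.6   0.1 105.  108.3 109.1 105.8   0.   76.7  76.3]
 [ -0.1  -0.3 105.8 107.5 108.6 107.3 105.8  89.7  72.5  74.7]
 [ 90.   90.6  98.3 105.4 104.7 104.9 103.   92.6  89.2  74.5]
 [ 89.3  90.9  90.2  95.7  97.4  95.7  92.   89.5  89.6  86.8]
 [ 77.3  88.1  87.8  89.8  91.5  91.1  90.2  85.3  85.   76.3]
 [ 75.1  75.8  85.5  87.5  89.9  86.3  83.3  75.9  74.   77.4]
 [ 68.9  71.8  76.6  76.8  82.1 628.   76.4  75.3  70.2  67.1]]
```

View pics/tv.png

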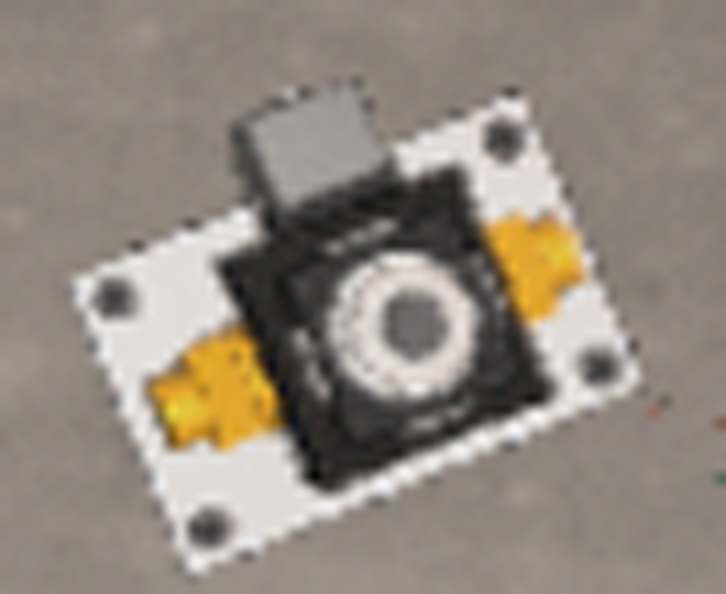

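View pics/sv.png

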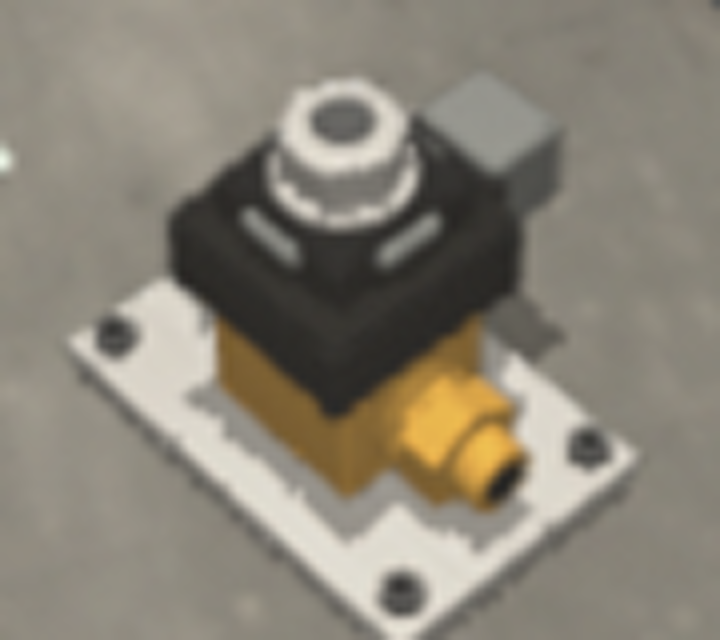

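View pics/tc.png

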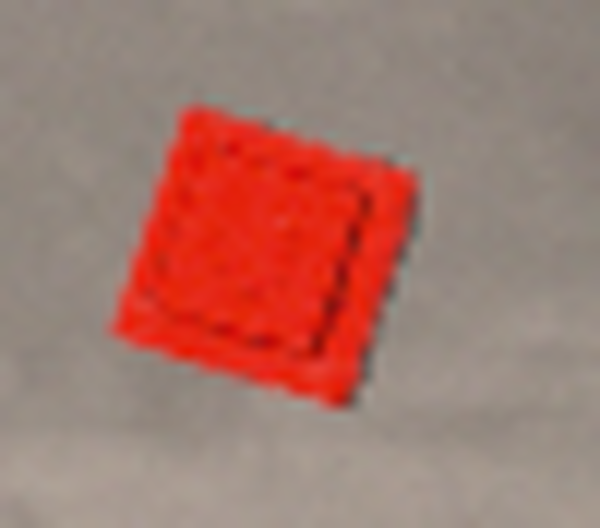

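View pics/sc.png

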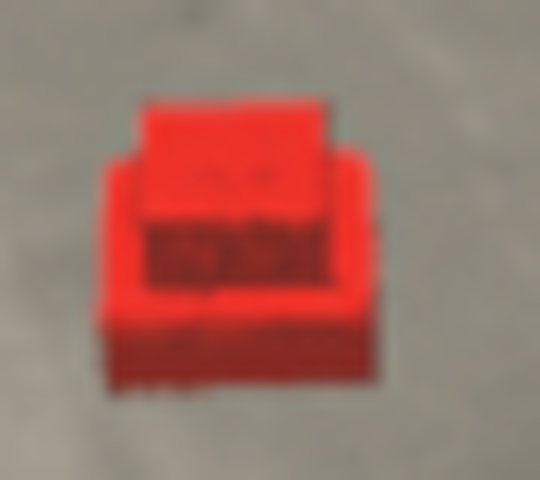

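```bash
cat > fit.py <<'E'
from h import *
from scipy.optimize import least_squares
np.set_printoptions(precision=2,suppress=True)
t=load("top0.pkl"); s=load("side0.pkl")
def px(L,u0,v0,k): return np.array([(u0+(x+.5)/k-.5,v0+(y+.5)/k-.5) for x,y in L])
def R(a): return np.array([[np.cos(a),-np.sin(a),0],[np.sin(a),np.cos(a),0],[0,0,1]])
def fit(cams,x0,name):
    def res(p): return np.concatenate([(proj(c,(R(p[2])@np.array(M,float).T).T+[p[0],p[1],0])-I).ravel() for c,M,I in cams])
    r=least_squares(res,x0,loss='soft_l1'); print(name,r.x,"deg",np.degrees(r.x[2]),"res",res(r.x)); return r.x
# valve: image corners. local +x toward connector (image up), +y = image left
T=px([(72,282),(517,95),(643,378),(190,575),(222,262),(462,168),(552,392),(315,490),(413,325)],300,212,11)
MT=[(40,62,10),(40,-62,10),(-40,-62,10),(-40,62,10),(30,30,74.5),(30,-30,74.5),(-30,-30,74.5),(-30,30,74.5),(0,0,108.5)]
S=px([(70,343),(637,455),(343,120)],225,250,8)
# side left corner / right corner assigned below
x0=[480,-124,0.4]
fit([(t,MT,T)],x0,"valve top")
MS=[(-40,62,10),(40,-62,10),(0,0,108.5)]
fit([(s,MS,S)],x0,"valve side")
fit([(t,MT,T),(s,MS,S)],x0,"valve both")
# cap
T=px([(188,105),(418,175),(350,408),(113,330),(218,140),(372,193),(318,358),(148,300)],215,205,12)
MT=[(28,28,18),(28,-28,18),(-28,-28,18),(-28,28,18),(19,19,38),(19,-19,38),(-19,-19,38),(-19,19,38)]
fit([(t,MT,T)],[517,125,-.3],"cap top")
S=px([(143,102),(326,100),(330,220),(140,220),(108,158),(374,155),(378,322),(104,325),(376,382),(108,390)],230,195,12)
MS=[(19,19,38),(19,-19,38),(-19,-19,38),(-19,19,38),(28,28,18),(28,-28,18),(-28,-28,18),(-28,28,18),(-28,-28,0),(-28,28,0)]
fit([(s,MS,S)],[517,125,-.3],"cap side")
E
python3 fit.py
```

```text
valve top [ 483.92 -133.5     0.42] deg 23.798620189668853 res [-0.78 -0.21  0.02 -0.42  0.03  0.63 -0.18  0.16  0.2  -0.3  -0.47 -0.58
  0.45  0.38  0.79  0.39 -0.11 -0.04]
valve side [ 484.45 -134.05    0.41] deg 23.5557957305 res [-0.68 -0.1   0.62  0.28  0.02 -0.3 ]
valve both [ 484.12 -133.68    0.41] deg 23.726086973363127 res [-0.71 -0.31  0.12 -0.47  0.09  0.6  -0.14  0.07  0.28 -0.39 -0.38 -0.65
  0.51  0.32  0.84  0.31 -0.04 -0.12 -0.93 -0.11  0.41  0.09 -0.22 -0.39]
cap top [522.04 127.08  -0.29] deg -16.71172267331981 res [ 0.33 -0.51  0.62 -0.03 -0.18  0.05  0.03  0.21 -0.85  0.13 -0.24  0.07
 -0.22 -0.21  0.46  0.24]
cap side [522.78 128.04  13.85] deg 793.2705360046996 res [ 0.14  0.29  0.25  0.07 -0.   -0.47 -0.02 -0.05 -0.01 -0.09  0.03 -0.41
 -0.02 -0.29 -0.4   0.11  0.32  0.38 -0.29  0.37]
```

```bash
cat >> h.py <<'E'
def down(yaw):  # tool x at yaw (rad), z down
    c,s=np.cos(yaw),np.sin(yaw); return np.array([[c,s,0],[s,-c,0],[0,0,-1.]])
E
python3 - <<'E'
from workcell import *
from h import *
np.set_printoptions(precision=2,suppress=True)
for d in range(-180,181,20):
    print(d,inverse_kinematics([484.1,-133.7,200],down(np.radians(d))),inverse_kinematics([522.3,127.5,150],down(np.radians(d))))
E
```

```text
-180 [-0.48  0.51  0.87  1.98 -0.51  0.88 -2.47] [ 0.48  0.84 -1.28  1.87  0.89  1.16  2.01]
-160 [-0.06  0.38  0.28  1.96 -0.14  0.82 -2.5 ] [-1.01  0.75  1.01  1.94 -0.81  0.93 -2.38]
-140 [ 0.16  0.37 -0.01  1.95  0.    0.82 -2.29] [-0.68  0.54  0.45  1.92 -0.33  0.76 -2.48]
-120 [ 0.22  0.37 -0.08  1.95  0.04  0.83 -1.98] [-0.36  0.49  0.01  1.91 -0.01  0.74 -2.44]
-100 [ 0.29  0.37 -0.17  1.95  0.08  0.83 -1.68] [-0.03  0.52 -0.43  1.89  0.29  0.79 -2.36]
-80 [ 0.37  0.38 -0.28  1.94  0.14  0.84 -1.38] [ 0.03  0.53 -0.52  1.89  0.36  0.81 -2.07]
-60 [ 0.43  0.39 -0.35  1.94  0.17  0.85 -1.06] [ 0.12  0.56 -0.64  1.88  0.44  0.84 -1.79]
-40 [ 0.48  0.39 -0.42  1.94  0.21  0.86 -0.75] [ 0.2   0.59 -0.76  1.88  0.52  0.88 -1.52]
-20 [ 0.53  0.4  -0.49  1.93  0.24  0.86 -0.43] [ 0.23  0.61 -0.81  1.88  0.56  0.9  -1.2 ]
0 [ 0.58  0.41 -0.56  1.93  0.28  0.87 -0.12] [ 0.25  0.62 -0.84  1.88  0.58  0.91 -0.87]
20 [ 0.63  0.43 -0.62  1.93  0.32  0.89  0.2 ] [ 0.23  0.61 -0.81  1.88  0.56  0.9  -0.5 ]
40 [ 0.68  0.44 -0.69  1.93  0.35  0.9   0.51] [ 0.25  0.62 -0.84  1.88  0.58  0.91 -0.17]
60 [ 0.7   0.44 -0.71  1.92  0.37  0.9   0.85] [ 0.26  0.63 -0.86  1.88  0.59  0.92  0.16]
80 [ 0.74  0.46 -0.77  1.92  0.4   0.92  1.17] [ 0.28  0.63 -0.88  1.88  0.61  0.93  0.5 ]
100 [ 0.79  0.48 -0.85  1.92  0.45  0.94  1.47] [ 0.3   0.65 -0.92  1.87  0.64  0.94  0.83]
120 [ 1.03  0.68 -1.27  1.91  0.73  1.12  1.56] [ 0.38  0.72 -1.07  1.87  0.74  1.02  1.09]
140 [ 1.03  0.68 -1.27  1.91  0.73  1.12  1.91] [ 0.48  0.84 -1.28  1.87  0.89  1.16  1.31]
160 [-0.64  0.72  1.23  1.99 -0.81  1.04 -2.52] [ 0.48  0.84 -1.28  1.87  0.89  1.16  1.66]
180 [-0.48  0.51  0.87  1.98 -0.51  0.88 -2.47] [ 0.48  0.84 -1.28  1.87  0.89  1.16  2.01]
```

Run:
```python
from h import *
s=load("side0.pkl");t=load("top0.pkl")
im=s["image"][255:282,254:282]
cv2.imwrite("pics/nut.png",cv2.resize(cv2.convertScaleAbs(im,alpha=1.0),None,fx=20,fy=20,interpolation=cv2.INTER_LANCZOS4))
```

```text
(no output)
```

View pics/nut.png

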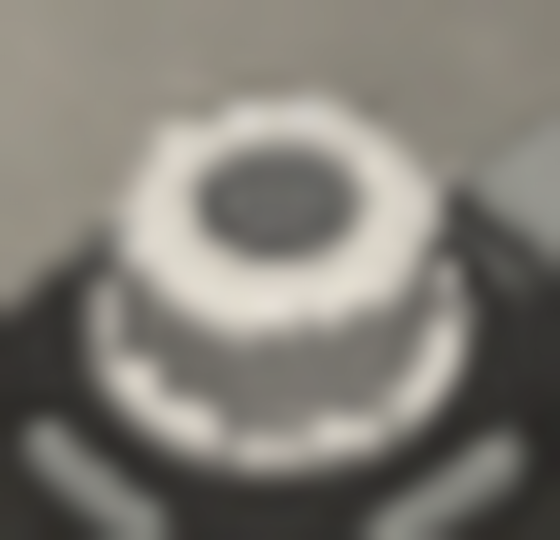

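Run:
```python
from fit import *
px_=px([(122,240),(165,135),(330,95),(440,205),(235,332),(395,300)],254,255,20)
for u,v in px_:
    p=atz(s,u,v,106)-[484.3,-133.9,0]; print(np.hypot(*p[:2]),np.degrees(np.arctan2(p[1],p[0])), np.degrees(np.arctan2(p[1],p[0]))%60)
# direct model overlay
im=cv2.resize(s["image"][250:290,245:290],None,fx=13,fy=13,interpolation=cv2.INTER_CUBIC)
outs=[]
for a in (0,15,30,45):
    o=im.copy()
    P=np.array([[484.3+15.59*np.cos(np.radians(a+60*k)),-133.9+15.59*np.sin(np.radians(a+60*k)),z] for z in(106,93) for k in range(6)])
    q=((proj(s,P)-[245,250]+.5)*13-.5).astype(int)
    cv2.polylines(o,[q[:6]],True,(0,0,255),1);cv2.polylines(o,[q[6:]],True,(0,255,0),1)
    outs.append(cv2.resize(o,(400,300)))
cv2.imwrite("pics/ov.png",np.vstack([np.hstack(outs[:2]),np.hstack(outs[2:])]))
```

```text
valve top [ 483.92 -133.5     0.42] deg 23.798620189668853 res [-0.78 -0.21  0.02 -0.42  0.03  0.63 -0.18  0.16  0.2  -0.3  -0.47 -0.58
  0.45  0.38  0.79  0.39 -0.11 -0.04]
valve side [ 484.45 -134.05    0.41] deg 23.5557957305 res [-0.68 -0.1   0.62  0.28  0.02 -0.3 ]
valve both [ 484.12 -133.68    0.41] deg 23.726086973363127 res [-0.71 -0.31  0.12 -0.47  0.09  0.6  -0.14  0.07  0.28 -0.39 -0.38 -0.65
  0.51  0.32  0.84  0.31 -0.04 -0.12 -0.93 -0.11  0.41  0.09 -0.22 -0.39]
cap top [522.04 127.08  -0.29] deg -16.71172267331981 res [ 0.33 -0.51  0.62 -0.03 -0.18  0.05  0.03  0.21 -0.85  0.13 -0.24  0.07
 -0.22 -0.21  0.46  0.24]
cap side [522.78 128.04  13.85] deg 793.2705360046996 res [ 0.14  0.29  0.25  0.07 -0.   -0.47 -0.02 -0.05 -0.01 -0.09  0.03 -0.41
 -0.02 -0.29 -0.4   0.11  0.32  0.38 -0.29  0.37]
14.381631593573397 173.9836409382199 53.98364093821991
14.50526047634927 117.06822968861397 57.06822968861397
15.848062457531887 53.734827315087024 53.734827315087024
14.895638893124472 -15.341816475661204 44.658183524338796
15.099628679453525 -122.61773192448004 57.38226807551996
15.30911133573321 -64.21830347188593 55.78169652811407
```

View pics/ov.png

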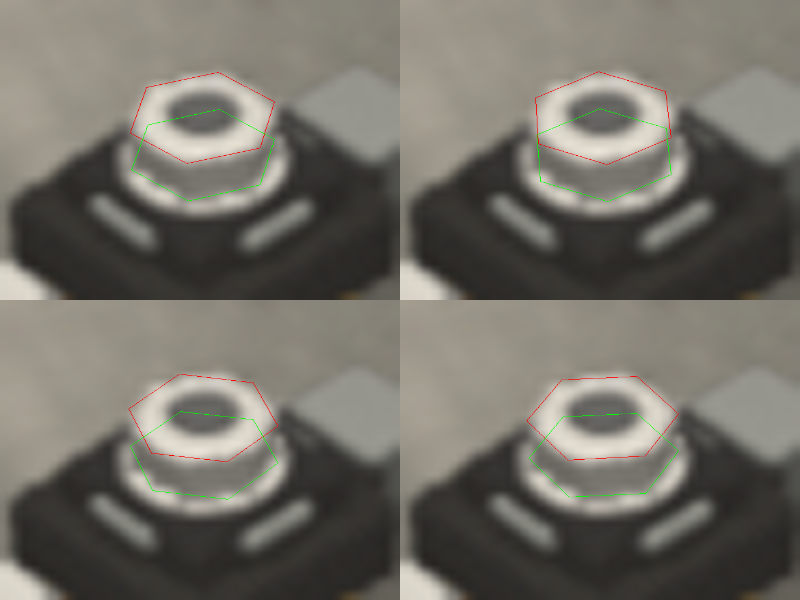

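```bash
cat >> h.py <<'E'
def st(tag=""):
    from workcell import read_state
    r=read_state(); R=r["tool_rot"]
    print(tag,"t %.1f"%r["time"],"p",r["eef_pos"].round(2),"yaw %.1f"%np.degrees(np.arctan2(R[1,0],R[0,0])),"tilt",R[:2,2].round(4),"F",r["ft_force"].round(1),"M",r["torque"].round(2),"gap %.2f"%r["finger_gap"],"q7 %.2f"%r["qpos"][6]); return r
E
python3 - <<'E'
from workcell import *
from h import *
open_gripper()
movep([484.2,-133.8,200],down(np.radians(85)));st("above")
movel([484.2,-133.8,140],max_speed=100); st()
for n in("side","top"):
    c=camera(n); pickle.dump(c,open(n+"1.pkl","wb")); crop(c,*( (225,190,100,110) if n=="side" else (290,190,90,80)),6 if n=="side" else 7,n+"1.png")
E
```

```text
above t 2.3 p [ 484.08 -134.63  199.92] yaw 84.9 tilt [-0.0002 -0.0002] F [ 0.3 -0.4  0.7] M [ 0.05 -0.01  0.02] gap 85.45 q7 1.24
 t 3.1 p [ 484.45 -133.73  140.33] yaw 85.0 tilt [0.0004 0.    ] F [0.7 0.3 0.5] M [-0.04 -0.03  0.02] gap 85.48 q7 1.16
```

View pics/side1.png

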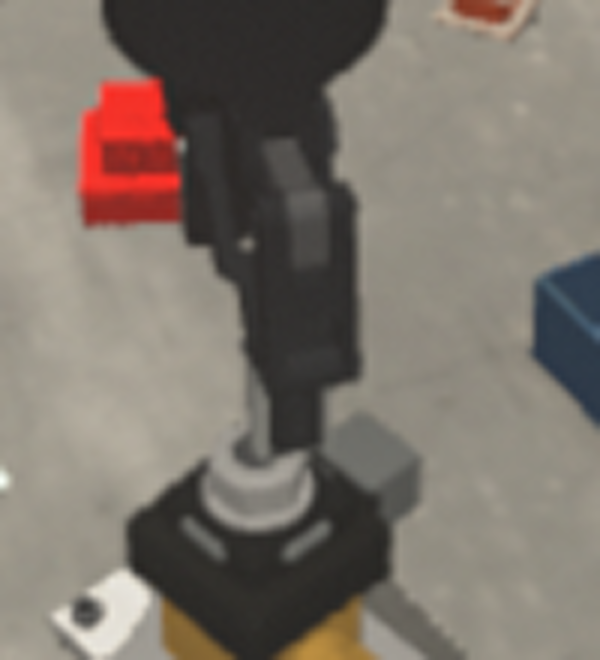

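Run:
```python
from workcell import *
from h import *
print(movel([484.2,-133.8,95.5],max_speed=60,guard=8)); wait(.2); st("down")
clamp(); wait(.3); st("clamped")
c=camera("side"); crop(c,225,190,100,110,6,"side2.png")
```

```text
False
down t 4.3 p [ 484.36 -133.9    95.79] yaw 85.0 tilt [ 0.0005 -0.0002] F [ 0.3 -0.4  0. ] M [-0.    0.02  0.03] gap 85.59 q7 1.10
clamped t 5.2 p [ 484.2  -134.15   95.78] yaw 85.0 tilt [ 0.     -0.0007] F [-1.6 -1.1  8. ] M [-0.4   0.52  0.14] gap 24.96 q7 1.10
```

View pics/side2.png

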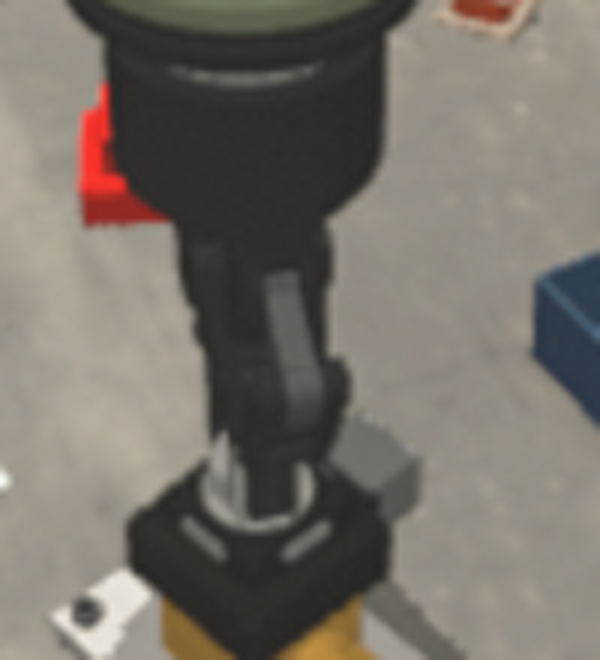

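Run:
```python
from workcell import *
from h import *
for y in range(78,-75,-7):
    movel([484.2,-133.8,95.5],down(np.radians(y)),max_speed=100)
    r=st()
    if abs(r["torque"][2])>0.6: print("stop");break
```

```text
t 5.5 p [ 484.2  -134.04   95.73] yaw 78.0 tilt [ 0.     -0.0007] F [-1.6 -1.   6.7] M [-0.37  0.36 -0.08] gap 24.98 q7 1.00
 t 5.8 p [ 484.21 -133.9    95.67] yaw 71.1 tilt [ 0.     -0.0005] F [-1.  -0.7  6.7] M [-0.28  0.43 -0.11] gap 25.36 q7 0.90
 t 6.0 p [ 484.3 -133.8   95.6] yaw 64.2 tilt [ 0.0001 -0.0003] F [-1.2 -0.9  5.5] M [-0.23  0.3  -0.02] gap 25.15 q7 0.80
 t 6.3 p [ 484.36 -133.73   95.58] yaw 57.3 tilt [ 0.0003 -0.0002] F [-0.7 -0.5  5.5] M [-0.05  0.1  -0.  ] gap 25.19 q7 0.70
 t 6.6 p [ 484.37 -133.64   95.52] yaw 50.3 tilt [ 0.0003 -0.    ] F [0.6 0.9 3.1] M [ 0.2  -0.19 -0.07] gap 24.92 q7 0.60
 t 6.8 p [ 484.45 -133.6    95.51] yaw 43.4 tilt [ 0.0004 -0.    ] F [2.5 1.9 1.7] M [ 0.4  -0.5  -0.06] gap 25.22 q7 0.50
 t 7.1 p [ 484.45 -133.53   95.46] yaw 36.4 tilt [0.0004 0.0001] F [ 3.9  1.6 -0.9] M [ 0.64 -0.92 -0.05] gap 25.35 q7 0.41
 t 7.4 p [ 484.57 -133.47   95.43] yaw 29.3 tilt [0.0006 0.0003] F [ 5.5  2.8 -1.6] M [ 0.71 -1.16  0.  ] gap 25.01 q7 0.31
 t 7.7 p [ 484.67 -133.45   95.41] yaw 22.3 tilt [0.0007 0.0003] F [ 5.   2.3 -4.2] M [ 0.71 -1.39 -0.1 ] 
[... 469 characters left out ...]
-10.2] M [ 0.59 -2.21 -0.1 ] gap 24.90 q7 -0.18
 t 9.1 p [ 485.16 -133.36   95.25] yaw -12.7 tilt [0.0015 0.0004] F [ 10.6   2.1 -11.8] M [ 0.56 -2.44 -0.05] gap 24.99 q7 -0.27
 t 9.3 p [ 485.24 -133.4    95.21] yaw -19.7 tilt [0.0016 0.0003] F [ 11.5   1.7 -13.1] M [ 0.48 -2.63 -0.04] gap 24.63 q7 -0.37
 t 9.6 p [ 485.34 -133.46   95.16] yaw -26.7 tilt [0.0018 0.0003] F [ 12.3   2.  -15.4] M [ 0.4  -2.82  0.01] gap 25.11 q7 -0.46
 t 9.9 p [ 485.47 -133.52   95.15] yaw -33.7 tilt [0.002  0.0002] F [ 13.7   1.2 -16.9] M [ 0.31 -3.05 -0.06] gap 24.98 q7 -0.55
 t 10.2 p [ 485.51 -133.55   95.12] yaw -40.6 tilt [ 0.002  -0.0002] F [ 14.3  -0.4 -16.9] M [-0.1  -3.09  1.  ] gap 25.16 q7 -0.65
stop
```

Run:
```python
from workcell import *
from h import *
for y in (-43,-45.5):
    p=read_state()["eef_pos"]
    movel([p[0],p[1],95.],down(np.radians(y)),max_speed=100); r=st("tight")
open_gripper(); st("open")
for y in (-41,19,79):
    movel([485.0,-134.1,105],max_speed=100)
    movel([485.0,-134.1,105],down(np.radians(y)),max_speed=100)
    movel([485.0,-134.1,96.5],max_speed=100); wait(.3); a=st("pre %d"%y)
    clamp(); wait(.3); b=st("clamp")
    ax=np.array([np.cos(np.radians(y)),np.sin(np.radians(y))]); print("along",(b["eef_pos"][:2]-a["eef_pos"][:2])@ax, b["eef_pos"][:2]@ax, "F",b["ft_force"][:2]@ax)
    open_gripper()
st()
```

```text
tight t 10.4 p [ 485.73 -133.53   94.9 ] yaw -42.7 tilt [ 0.0002 -0.0003] F [ 5.9 -1.3 -5.5] M [-0.28 -1.34  1.59] gap 25.27 q7 -0.68
tight t 10.7 p [ 486.28 -133.04   94.98] yaw -45.2 tilt [0.0009 0.0002] F [ 8.1  2.2 -5.3] M [ 0.6  -1.71  1.32] gap 24.96 q7 -0.71
open t 11.3 p [ 485.65 -133.57   94.99] yaw -45.5 tilt [-0.0001 -0.    ] F [-0.1 -0.1  0.3] M [-0.01  0.03 -0.  ] gap 85.35 q7 -0.71
pre -41 t 12.3 p [ 485.07 -134.1    96.64] yaw -41.0 tilt [ 0.0002 -0.    ] F [-0.1 -1.   0.5] M [-0.    0.01 -0.05] gap 85.19 q7 -0.65
clamp t 13.2 p [ 485.2  -134.26   96.82] yaw -41.0 tilt [ 0.0005 -0.0003] F [-0.6 -0.8  6.3] M [-0.1   0.24  0.2 ] gap 24.67 q7 -0.65
along 0.2012129164142898 454.2682938490087 F 0.06887817244093047
pre 19 t 15.8 p [ 485.1  -134.11   96.68] yaw 19.0 tilt [ 0.0003 -0.0001] F [ 1.  -0.6  0.5] M [-0.04 -0.01 -0.03] gap 85.40 q7 0.17
clamp t 16.7 p [ 485.1  -134.11   96.78] yaw 19.0 tilt [ 0.0003 -0.0002] F [-2.1 -0.3  6.7] M [0.01 0.37 0.18] gap 24.95 q7 0.17
along 0.004193933305974668 415.008376705172 F -2.1383276750510807
pre 79 t 19.3 p [ 485.07 -134.11   96.65] yaw 79.0 tilt [ 0.0002 -0.0001] F [-0.1  0.   0.3] M [-0.04 -0.    0.  ] gap 85.69 q7 1.02
clamp t 20.2 p [ 485.03 -134.24   96.76] yaw 79.0 tilt [ 0.0001 -0.0005] F [-3.  -1.   7.6] M [-0.11  0.48  0.2 ] gap 24.94 q7 1.02
along -0.138185963212791 -39.22863032866702 F -1.5347904874228973
 t 20.8 p [ 485.01 -134.07   96.47] yaw 79.0 tilt [-0.      0.0001] F [-0.4  0.2  0.1] M [-0.03  0.06  0.01] gap 85.27 q7 1.02
```

Run:
```python
from workcell import *
from h import *
A=np.array([[np.cos(np.radians(a)),np.sin(np.radians(a))] for a in(-41,19,79)])
print(np.linalg.lstsq(A,[454.268,415.008,-39.229],rcond=None)[0])
x,y=523,127.3
movel([485.0,-134.1,170],max_speed=250)
movep([x,y,110],down(np.radians(73.3))); st()
movel([x,y,21],max_speed=120,guard=8); wait(.1); st("down")
c=camera("side"); crop(c,200,120,110,120,5,"side3.png")
clamp(); wait(.2); st("clamp1")
```

```text
[ 485.16862569 -134.28099141]
 t 22.3 p [522.98 125.97 109.65] yaw 73.3 tilt [-0.0007 -0.0009] F [0.1 0.4 0.2] M [ 0.06 -0.03  0.03] gap 85.32 q7 0.45
down t 23.3 p [523.5  127.34  21.75] yaw 73.3 tilt [0.0012 0.0003] F [0.  0.1 0. ] M [ 0.01  0.07 -0.  ] gap 85.72 q7 0.34
clamp1 t 24.1 p [523.04 127.29  21.37] yaw 73.3 tilt [ 0.0003 -0.0002] F [-2.4 -0.3  8.5] M [-0.27  0.6   0.06] gap 36.82 q7 0.34
```

View pics/side3.png

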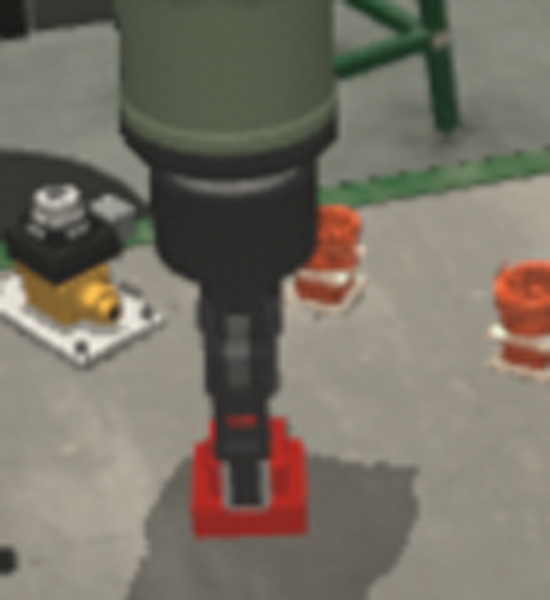

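Run:
```python
from workcell import *
from h import *
x,y=523,127.3
open_gripper(); movel([x,y,50],max_speed=150)
movel([x,y,50],down(np.radians(-16.7)),max_speed=150); wait(.1)
movel([x,y,21],max_speed=100,guard=8); wait(.2); st("down")
clamp(); wait(.2); st("clamp2")
movel([x,y,50],max_speed=80); wait(.3); st("lift")
c=camera("side"); pickle.dump(c,open("side4.pkl","wb")); crop(c,200,120,110,120,5,"side4.png")
```

```text
down t 27.4 p [523.32 127.36  21.52] yaw -16.7 tilt [0.0008 0.0002] F [-1.7  0.3  0.5] M [ 0.02  0.01 -0.01] gap 85.65 q7 -0.85
clamp2 t 28.1 p [523.08 127.28  21.4 ] yaw -16.7 tilt [ 0.0003 -0.0001] F [-1.9 -0.7  9.6] M [-0.09  0.51  0.04] gap 36.88 q7 -0.85
lift t 28.9 p [522.79 127.28  49.67] yaw -16.7 tilt [-0.0006 -0.0001] F [-0.8  0.3 -0.8] M [ 0.01 -0.01  0.  ] gap 36.65 q7 -0.84
```

View pics/side4.png

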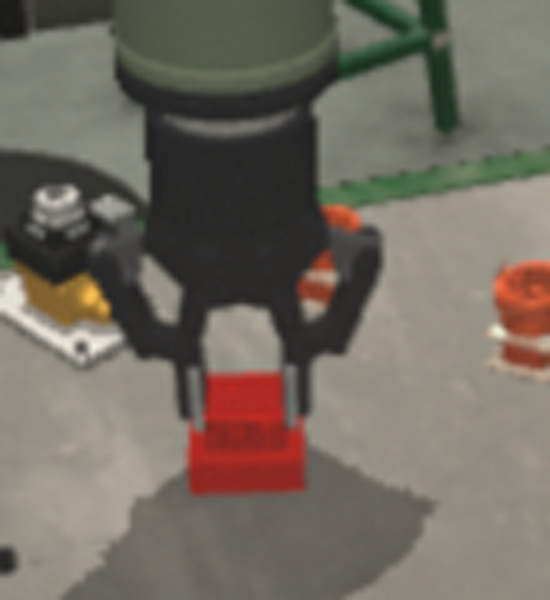

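Run:
```python
from workcell import *
from h import *
X=np.array([485.17,-134.28])
movel([523,127.3,165],max_speed=200)
movep([*X,165],down(np.radians(23.7))); wait(.1); st("over")
movel([*X,118],max_speed=100,guard=8); wait(.3); r=st("near")
e=X-r["eef_pos"][:2]; print(e)
for n in("side","top"):
    c=camera(n); pickle.dump(c,open(n+"5.pkl","wb"));
    crop(c,*( (225,200,100,110) if n=="side" else (290,190,90,80)),6 if n=="side" else 7,n+"5.png")
```

```text
over t 30.9 p [ 485.5  -133.01  164.72] yaw 23.8 tilt [-0.0003  0.0005] F [ 0.6  0.6 -0.2] M [ 0.05 -0.06  0.  ] gap 36.93 q7 0.35
near t 31.8 p [ 485.35 -134.38  118.39] yaw 23.7 tilt [ 0.0007 -0.0002] F [-0.2 -0.5 -0.4] M [ 0.03 -0.02 -0.  ] gap 36.88 q7 0.31
[-0.1793401   0.09932289]
```

View pics/side5.png

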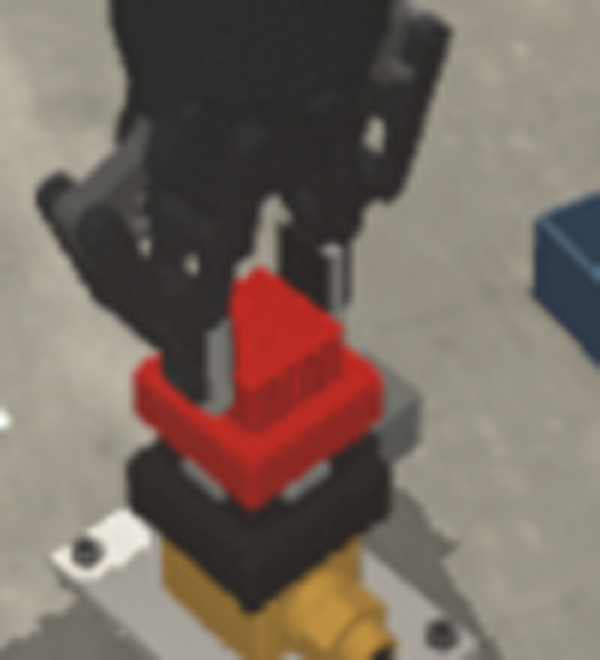

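Run:
```python
from workcell import *
from h import *
X=np.array([485.10,-134.25])
g=movel([*X,107.5],max_speed=30,guard=8); st("g%s"%g)
if not g:
  for z in np.arange(106.5,97.9,-0.5):
    movel([*X,z],max_speed=30); r=st("z%.1f"%z)
    if abs(r["ft_force"][2])>14 or np.hypot(*r["ft_force"][:2])>12: break
```

```text
gFalse t 32.4 p [ 485.02 -134.18  107.32] yaw 23.7 tilt [-0.0004  0.0001] F [-0.1  0.5 -0.3] M [ 0.02 -0.08  0.01] gap 36.86 q7 0.30
z106.5 t 32.7 p [ 485.1  -134.26  106.53] yaw 23.7 tilt [ 0. -0.] F [ 0.4 -0.7 -0.5] M [-0.04  0.01  0.01] gap 36.62 q7 0.30
z106.0 t 32.9 p [ 485.19 -134.3   106.17] yaw 23.7 tilt [ 0.0003 -0.0001] F [-0.9 -0.   4.3] M [0.03 0.23 0.02] gap 36.41 q7 0.30
z105.5 t 33.2 p [ 485.35 -134.32  105.85] yaw 23.7 tilt [ 0.0006 -0.0002] F [-1.2  0.1  8.1] M [ 0.06  0.4  -0.02] gap 36.71 q7 0.30
z105.0 t 33.4 p [ 485.5  -134.34  105.46] yaw 23.7 tilt [ 0.0009 -0.0003] F [-1.9  0.2  9.3] M [0.09 0.29 0.01] gap 36.53 q7 0.30
z104.5 t 33.7 p [ 485.59 -134.33  104.96] yaw 23.7 tilt [ 0.0011 -0.0003] F [ 0.  -0.2  9.2] M [ 0.02  0.15 -0.01] gap 36.65 q7 0.30
z104.0 t 33.9 p [ 485.62 -134.33  104.44] yaw 23.7 tilt [ 0.0012 -0.0003] F [0.1 0.2 8.8] M [-0.    0.12 -0.03] gap 36.61 q7 0.30
z103.5 t 34.2 p [ 485.6  -134.3   103.86] yaw 23.7 tilt [ 0.0011 -0.0002] F [-0.1 -0.   6.8] M [ 0.01 -0.03  0.  ] gap 36.75 q7 0.30
z103.0 t 34.4 p [ 485.5  -134.32  103.25] yaw 23.7 ti
[... 703 characters left out ...]
M [-0.06 -0.39 -0.02] gap 36.59 q7 0.29
z100.0 t 35.9 p [ 484.93 -134.21   99.86] yaw 23.7 tilt [-0.0004  0.0001] F [ 1.2 -1.  -7.1] M [-0.07 -0.28  0.01] gap 36.51 q7 0.29
z99.5 t 36.2 p [ 484.97 -134.24   99.4 ] yaw 23.7 tilt [-0.0003  0.    ] F [ 0.8 -0.6 -7.9] M [-0.08 -0.2  -0.05] gap 36.41 q7 0.29
z99.0 t 36.4 p [ 484.99 -134.23   98.9 ] yaw 23.7 tilt [-0.0003  0.0001] F [ 0.5 -0.8 -8.2] M [-0.05 -0.24  0.05] gap 36.93 q7 0.29
z98.5 t 36.7 p [ 485.06 -134.25   98.44] yaw 23.7 tilt [-0.0001  0.    ] F [ 1.6  0.2 -9.1] M [-0.07 -0.2   0.05] gap 36.84 q7 0.29
z98.0 t 36.9 p [ 485.23 -134.26   98.2 ] yaw 23.7 tilt [ 0.0003 -0.0001] F [-0.8  0.2 -1.4] M [ 0.02  0.12 -0.02] gap 36.43 q7 0.29
```

Run:
```python
from workcell import *
from h import *
X=np.array([485.10,-134.25])
z=97.75
while z>94:
    movel([*X,z],max_speed=20); wait(.1); r=st("z%.2f"%z)
    if r["ft_force"][2]>13: break
    z-=0.25
wait(.6); st("settled")
for n in("side","top"):
    c=camera(n); pickle.dump(c,open(n+"6.pkl","wb"));
    crop(c,*( (225,200,100,110) if n=="side" else (290,190,90,80)),6 if n=="side" else 7,n+"6.png")
```

```text
z97.75 t 37.3 p [ 485.2  -134.26   97.83] yaw 23.7 tilt [ 0.0002 -0.    ] F [-0.6  1.  -0.3] M [ 0.01 -0.02  0.03] gap 36.75 q7 0.29
z97.50 t 37.6 p [ 485.12 -134.25   97.52] yaw 23.7 tilt [0. 0.] F [ 0.4 -0.2 -0.7] M [-0.01 -0.05  0.02] gap 36.64 q7 0.29
z97.25 t 38.0 p [ 485.12 -134.25   97.4 ] yaw 23.7 tilt [ 0.0001 -0.0001] F [-2.  -0.2  5.4] M [0.09 0.34 0.05] gap 36.70 q7 0.29
z97.00 t 38.3 p [ 485.13 -134.26   97.38] yaw 23.7 tilt [ 0.0001 -0.0002] F [-3.2  1.1 10.8] M [ 0.16  0.81 -0.08] gap 36.93 q7 0.29
z96.75 t 38.7 p [ 485.15 -134.24   97.36] yaw 23.7 tilt [ 0.0003 -0.0003] F [-5.6  1.2 17.3] M [0.25 1.22 0.03] gap 36.41 q7 0.29
settled t 39.3 p [ 485.16 -134.26   97.38] yaw 23.7 tilt [ 0.0003 -0.0004] F [-5.1  1.3 17.2] M [ 0.28  1.22 -0.01] gap 36.89 q7 0.29
```

View pics/side6.png

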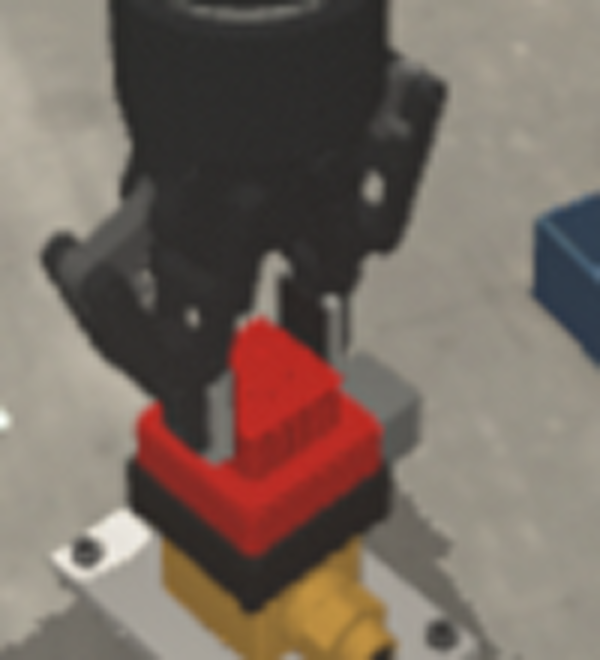

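Run:
```python
from workcell import *
from h import *
st(); finish_job()
```

```text
t 39.4 p [ 485.17 -134.24   97.36] yaw 23.7 tilt [ 0.0003 -0.0003] F [-5.7  0.2 18.3] M [ 0.3   1.16 -0.03] gap 36.68 q7 0.29
the job is handed in; nothing more can be done
```

The nut is tight and the cap is home on the head. I handed the job in at 39.4 s, with the fingers still holding the cap down at about 17–18 N.

- **Nut:** I gripped it on its flats and turned it clockwise about 125° (2.2 rad). At that point the torque jumped from about 0.1 to 1–1.6 N m. On the last extra push it fell back to 1.3 N m, so the fingers slipped slightly on the tight nut. Three re-grips, 60° apart, put the valve axis at (485.2, -134.3), about 1.2 mm from what the cameras gave. Each re-grip still showed the nut bearing on its stop.
- **Cap:** I centred it with two clamps 90° apart, picked it up and lowered it. The catches met it at the expected height, took up to about 9 N as read at the wrist (about 15 N was stated), and then snapped and pulled the cap down. It stopped hard with its lower edge at about 76 mm, which is the gasket height. That comes from the tool height less the 21.4 mm offset measured on the bench. The tool tilt was below 0.001 rad.
- **Last checks:** The wrist force settled at about 17–18 N down with about 5 N sideways. The final side picture shows the cap seated square on the coil. The fingers never went near the coils, half shell or pliers, but I did not check their positions again at the end.

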